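# Open the watch leak tester

### The arm

A 7-joint arm with a two-finger parallel gripper is mounted at the origin on the work surface. World frame = base frame: x ahead of the robot, y to its left, z up, the work surface at z = 0. Lengths are in m, angles in rad, forces in N, time in s.
With the tool pointing down it reaches from about 0.425 to 1.025 m from the base axis. Payload 9.4 kg.
Tool frame: the origin (TCP) lies midway between the tips of the shut fingers; the grasp point (between the pads) lies 19 mm behind it (arm.tcp_to_grasp is the distance from the TCP to the grasp point, in m); z points along the fingers, y is the line along which they close (so a half turn about z gives the same grasp; the last joint's range is limited). The gripper opens to 85 mm and grips with 20 to 120 N. Pads are 22 mm wide; open, the fingers measure 114 mm over their backs; the gripper's body (76 mm by 85 mm) begins 54 mm behind the grasp point. The pads swing forward as they close: fully open they stand 13 mm farther back than shut.
Start: joints at [1.256, 0.599, -0.003, 1.599, 0.002, 0.943, -0.08], TCP at [0.171, -0.705, 0.231] pointing down, gripper open.
Joint ranges: [-2.57, 2.57], [-0.35, 1.97], [-1.29, 1.29], [0.11, 2.56], [-1.05, 4.19], [0.11, 1.86], [-2.63, 2.63]. Speed limits (rad/s): [2.22, 2.22, 3.01, 3.01, 3.14, 3.14, 3.14].

### API

Orientations are given as a rotation vector (axis times angle).
In Python, from plant import status, viewer, job, arm gives the robot as it stands.
- The arm moves only by the tool play_rows, never from a script. Its argument "targets" is a list that holds one entry, the list of rows, each a list of 7 numbers: the opening, from 0 (shut) to 1 (fully open), then the shift along the world's x, y, z in cm, then the turn, a rotation vector about the world's x, y, z in rad. In form: [[[claw, tx, ty, tz, rx, ry, rz], ...]]. A call has 1 to 10 rows; each row is the pose to reach, as a shift and turn from the pose commanded when the call began; what a row does not reach only later rows make up. A row lasts 1/8 s, in which the tool goes at most 62.5 mm and 10.7 degrees, less where a joint would pass 70% of its speed; a pose out of reach is approached as far as the arm can. A call with a gripper value outside its range is refused whole. The fingers move at their own pace and stop on an object; "grip_force" is the grip in N (left out, the last holds). Time passes only in rows, so rows that repeat a pose let the fingers close. It gives the time, the measured TCP pose, the force, the opening and the grip force at its end, in the units of the state.
- status.sense(): the state, without advancing time (a new reading comes with each control period).
- viewer.grab_frame(name): name is "scene" or "top"; returns a dict with "image" (420x560x3 uint8, blue, green, red), "depth" (420x560 float32, m along the optical axis (not along the pixel's ray), 0 where there is no reading), "fx", "fy", "cx", "cy" (pixels), "world_to_cam" (4x4, takes a point from world to camera coordinates). Camera axes: x right, y down, z forward; pixel columns grow to the right and rows downward; lengths in m; the calibration is good to about 2 mm. A picture is of the moment at which its call begins.
- job.close_job(): hands the job in; it is judged then, once.
Trained networks look in the newest picture that a camera, given by its name, has taken for a name from the list of things; names that differ only in an ending like _2 or _b are one class to them, and where a whole thing is asked for, a point or a joint stands for the part that bears it (a point fixed in the world has none). Each returns a list of dicts, best first, with "conf" (0 to 1); they miss things now and then, are a little off and sometimes report something else, mostly with a low value. They report only what shows in the picture. A call takes as long as a camera call.
- viewer.look_for(camera, name): "location" ([x, y, z] in m, in world coordinates, good to about 4 mm: the middle of the surface that is visible of it).
The state is a dict: "time": time; "joints": joint angles; "qd": joint speeds; "joint_torque": joint torques, N m; "ee_pos": TCP position; "tool_rot": TCP orientation; "wrist_force": force on the tool from outside, world axes, zero at the start; "moment": the same for the moment, N m; "grip_width": finger opening in m; "grasp_force": force on a finger pad.
Only numpy, scipy, OpenCV 4.12 (cv2) and the standard library are available. Lean on these libraries where they do the work, as an engineer would, in place of code of your own. Each camera call takes 0.05 s, during which the arm holds its last target. There are 200 camera calls.

### The job

Open the leak tester with the fingertips, so that the watch in it can be taken out next: press the release tab at its front down until the lid springs up, then push the lid on over until it stays fully open by itself. Do not grip or force anything on the tester, leave the watch lying in the chamber and everything else on the bench where it is, and finish clear of it all.

Things in the scene. Friction and masses are not known exactly. Their poses are not given: they have to be found in the camera images.
- tester: Watch leak tester fixed to the bench: aluminium box 120 (x) x 130 (y) x 55 mm high, open on top under a hinged lid; a 50 mm wide, 42 mm high grey deck with dial and black bleed screw (not used) runs along its -y side. Origin: centre of the box's underside, on the bench. Its -x side is the front, facing the robot within about 0.3 rad, where the release tab sticks out; z up.
- release_tab (a joint): Angle of the black release tab, rad: 0 at rest, grows as its paddle is pressed down, stop at 0.30; springs back by itself. A rocker on a y axis at x = -72, z = 40 mm in the tester's frame: a flat paddle, 42 mm wide, 5 mm thick, reaches forward to x = -122 mm; a 36 mm wide hook stands up from the axis to z = 70 mm and tips forward, to x = -85 mm at most, as the paddle goes down.
- tab_press (a point): Middle of the area to press: on the paddle's top face, 36 mm in front of its axis, 42.5 mm above the bench at rest; moves with the paddle (10 mm down at the stop). The hook lets go of the lid at about 0.14 rad, some 5 mm down here; pressing takes about 4 to 6 N.
- lid (a joint): Lid angle, rad: 0 shut, about 1.0 once the spring plunger has lifted it, 1.57 upright, 1.85 fully open against its stop, leaning back. Let go below about 1.5 it falls back on to the plunger; past upright it sinks slowly to the stop by its own weight. Aluminium plate 118 mm (hinge to front edge) x 126 mm wide x 10 mm thick, 0.1 to 0.2 kg. Less than 3 N at the edge opens it.
- lid_hinge (a point): Middle of the lid's hinge axis (along the tester's y), at the back: x = +58, z = 60 mm in the tester's frame. The lid's mid-plane passes through the axis, its underside is 5 mm off it.
- lid_edge (a point): Middle of the lower front edge of the lid, moves with it: 118 mm from the hinge axis, 55 mm above the bench when shut, about 157 mm when sprung up. A steel tongue, 30 mm wide and 6 mm thick, sticks out 7 mm more here; the tab's hook holds it down.
- watch: Steel watch head without strap, 38 mm across and 9 mm thick, lying loose on a rubber cushion inside the chamber, its top 37 mm above the bench; hidden until the lid is open. Origin: centre of its underside. To be left alone.
- screwdriver: Loose screwdriver lying to the left of the tester, 145 mm long, blue handle 14 mm thick. Origin on the bench about mid-length. To be left alone.
- pin_pusher: Loose black pin pusher, pen-like, 120 mm long, 10 mm thick, lying to the right of the tester. Origin on the bench about mid-length. To be left alone.
- loupe: Loose black eye loupe standing to the front left of the tab, 33 mm across, 30 mm high. Origin: centre of its foot. To be left alone.
- parts_jar: Loose jar with white cap standing to the front right of the tab, 38 mm across, 45 mm high. Origin: centre of its foot. To be left alone.
- movement_holder: Loose steel and brass movement holder behind the tester, 50 x 45 x 22 mm. Origin: centre of its underside. To be left alone.
- parts_dish: Loose shallow white dish to the left of the tester, 64 mm across, 18 mm high. Origin: centre of its underside. To be left alone.

How it is judged:
By the outcome, as a careful person would: the job done as asked, in the order asked, and still so for the second after the job is handed in, with the robot touching nothing.
It also fails if it takes over 45 s, if anything falls off the work surface, if the arm or the gripper's body presses on something with over 40 N, if the wrist force passes 120 N, or if a joint passes its speed limit or range.

## Working session

There is one attempt and no reset: what is moved stays moved. The work goes in short steps, Python scripts to look and compute and a tool call to move; the robot and the scene stay as the last step left them, time stands still between calls to the robot, and variables do not carry over. Pictures are saved under pics/ and viewed, at most 10 in all, crops included, and the job is handed in when it is done.

Besides the shell and the picture viewer there is one more tool, called after "Emit:" as name([rows], argument=value, ...), one row to a line, values as JSON. play_rows: Moves the arm, as the interface text tells. Its arguments: {"type":"object","properties":{"targets":{"type":"array"},"grip_force":{"type":"number"}},"required":["targets"]}

```bash
mkdir -p pics; python3 - <<'E'
from plant import status, viewer
import cv2, numpy as np
s=status.sense(); print(s['time'],s['ee_pos'],s['tool_rot'],s['grip_width'])
for c in ("scene","top"):
    f=viewer.grab_frame(c); cv2.imwrite(f"pics/{c}0.png",f["image"]); np.savez(f"{c}0.npz",**f)
for c in ("scene","top"):
    for n in ("tester","release_tab","tab_press","lid","lid_hinge","lid_edge","loupe","parts_jar","movement_holder","screwdriver","pin_pusher","parts_dish"):
        r=viewer.look_for(c,n)[:2]
        print(c,n,[(np.round(x["location"],3).tolist(),round(x["conf"],2)) for x in r])
E
```

```text
0.0 [ 0.1706437  -0.70413688  0.23038929] [-3.11785107e+00 -3.72509909e-01  4.86742473e-04] 0.08541425059494111
scene tester [([0.582, 0.04, 0.056], 0.58)]
scene release_tab [([0.401, 0.112, 0.027], 0.67), ([0.468, 0.04, 0.071], 0.44)]
scene tab_press [([0.467, 0.041, 0.072], 0.49), ([0.55, -0.122, 0.01], 0.48)]
scene lid [([0.546, 0.048, 0.07], 0.93)]
scene lid_hinge [([0.581, 0.035, 0.048], 0.71)]
scene lid_edge []
scene loupe [([0.401, 0.112, 0.026], 0.68)]
scene parts_jar [([0.425, -0.063, 0.035], 0.62)]
scene movement_holder [([0.69, 0.062, 0.014], 0.82), ([0.467, 0.042, 0.072], 0.69)]
scene screwdriver []
scene pin_pusher [([0.425, -0.059, 0.036], 0.52)]
scene parts_dish [([0.454, 0.253, 0.008], 0.54)]
top tester [([0.53, 0.026, 0.066], 0.7)]
top release_tab [([0.447, 0.03, 0.04], 0.8)]
top tab_press [([0.444, 0.032, 0.038], 0.74)]
top lid [([0.538, 0.047, 0.061], 0.83)]
top lid_hinge [([0.53, 0.025, 0.06], 0.97)]
top lid_edge [([0.532, 0.044, 0.07], 0.57)]
top loupe [([0.388, 0.113, 0.035], 0.77)]
top parts_jar [([0.41, -0.058, 0.047], 0.82)]
top movement_holder []
top screwdriver [([0.543, 0.165, 0.013], 0.71)]
top pin_pusher [([0.547, -0.122, 0.01], 0.54)]
top parts_dish [([0.475, 0.258, 0.009], 0.92), ([0.389, 0.112, 0.033], 0.36)]
```

View pics/scene0.png

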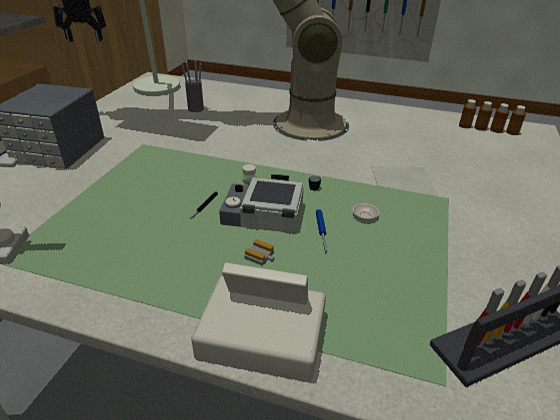

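View pics/top0.png

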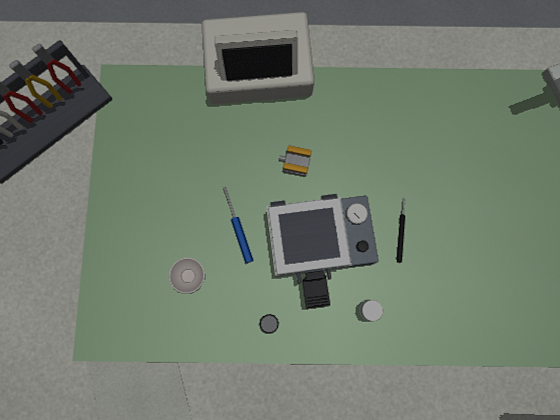

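Scene view (from behind): tester at about (265,203), lid shut, pen and jar on its −y side. Top view (up = +x): lid spans cols 268–348, rows 200–275, paddle at (316,290), loupe (269,324), jar (371,310). Next I get the yaw from the depth.

```bash
cat > h.py <<'E'
import numpy as np, cv2
def cloud(f):
    d=f["depth"]; v,u=np.indices(d.shape)
    P=np.stack([(u-f["cx"])/f["fx"]*d,(v-f["cy"])/f["fy"]*d,d,np.ones_like(d)],-1)
    W=P@np.linalg.inv(f["world_to_cam"]).T
    W=W[...,:3]; W[d==0]=np.nan
    return W
E
python3 - <<'E'
from h import *
f=np.load("top0.npz"); W=cloud(f)
x,y,z=W[...,0],W[...,1],W[...,2]
roi=(x>.4)&(x<.66)&(y>-.09)&(y<.13)
m=(roi&(z>.057)&(z<.08)).astype(np.uint8)
m=cv2.morphologyEx(m,cv2.MORPH_OPEN,np.ones((9,9)))
p=W[m>0][:,:2].astype(np.float32)
print("lid",cv2.minAreaRect(p*1000),np.nanmedian(z[m>0]))
q=W[roi&(z>.03)&(z<.05)&(x<.475)&(y>-.02)&(y<.08)]
print("tab",cv2.minAreaRect(q[:,:2].astype(np.float32)*1000),q.mean(0),np.percentile(q[:,2],[5,50,95]))
E
```

```text
lid ((531.558837890625, 44.4941291809082), (141.6072235107422, 127.15531158447266), 8.130005836486816) 0.06684446285394968
tab ((444.53460693359375, 42.643009185791016), (60.26984405517578, 71.31309509277344), 0.3303050398826599) [0.44176021 0.03302176 0.04362744] [0.04069965 0.04348897 0.04769056]
```

```bash
python3 - <<'E'
from h import *
f=np.load("top0.npz"); W=cloud(f)
x,y,z=W[...,0],W[...,1],W[...,2]
roi=(x>.38)&(x<.66)&(y>-.03)&(y<.13)&(z>.057)&(z<.08)
for a in (.10,.12,.14,.16):
    ex=np.array([np.cos(a),np.sin(a)]);ey=np.array([-ex[1],ex[0]])
    s=W[...,:2]@ex; t=W[...,:2]@ey
    tl=t[roi]; T=np.percentile(tl,[1,99]); tc=T.mean()
    # front edge of lid at two sides, away from the hook ; left edge slope
    fe=[np.nanmin(s[roi&(abs(t-tc-k)<.008)]) for k in (-.045,-.035,.035,.045)]
    be=[np.nanmax(s[roi&(abs(t-tc-k)<.008)]) for k in (-.005,.005)]
    tab=(x>.36)&(z>.03)&(z<.05)&(abs(t-tc)<.015)&(s<np.min(fe)-.02)
    print(a,"tc",tc,np.ptp(T),"front",np.round(fe,4),"back",np.round(be,4),"tabfront",np.percentile(s[tab],1))
    so=np.mean([np.mean(fe)+.06,np.percentile(s[tab],1)+.122]); 
    for n,k in (("origin",0),("press",-.108),("hinge",.058)): print(n,np.round((so+k)*ex+tc*ey,4))
E
```

```text
0.1 tc -0.007842410336543721 0.12386003496472664 front [0.4802 0.4801 0.4767 0.4761] back [0.5981 0.5981] tabfront 0.4167999134014058
origin [0.5366 0.046 ]
press [0.4292 0.0352]
hinge [0.5943 0.0518]
0.12 tc -0.01854560022812203 0.12346356872945596 front [0.4791 0.4791 0.4772 0.4769] back [0.5978 0.5978] tabfront 0.41660939759683774
origin [0.5367 0.046 ]
press [0.4295 0.0331]
hinge [0.5943 0.053 ]
0.14 tc -0.029323462192575988 0.12351143646421942 front [0.4778 0.4778 0.4776 0.4776] back [0.5973 0.597 ] tabfront 0.41627657031765825
origin [0.5368 0.046 ]
press [0.4299 0.031 ]
hinge [0.5942 0.0541]
0.16 tc -0.03994673561754496 0.12342912994849037 front [0.4763 0.4764 0.4775 0.4777] back [0.5965 0.5965] tabfront 0.4154849183309647
origin [0.5367 0.0462]
press [0.4301 0.0289]
hinge [0.594  0.0554]
```

Emit:
play_rows([
  [[0,5,6,0,0,0,0],[0,10,11,0,0,0,0],[0,14,16,-1,0,0,0],[0,18,21,-2,0,0,0],[0,21,26,-3,0,0,0],[0,24,31,-4,0,0,0],[0,26,37,-5,0,0,0],[0,27,43,-6,0,0,0],[0,27,49,-6,0,0,0],[0,27,55,-6,0,0,0]],
])

```text
time: 2.55
ee_pos: [0.4409, -0.1681, 0.1714]
tool_rot: [3.119, 0.373, 0.001]
wrist_force: [1.5, -0.7, 0.7]
grip_width: -0.0001
grasp_force: 0.0
```

Emit:
play_rows([
  [[0,0,5.5,0,0,-0.05,-0.05],[0,0,11,-1,0.02,-0.12,-0.1],[0,-1,16,-3,0.028,-0.2,-0.1],[0,-1.5,19.9,-6,0.028,-0.2,-0.1],[0,-1.5,19.9,-8,0.028,-0.2,-0.1],[0,-1.5,19.9,-8,0.028,-0.2,-0.1]],
])

```text
time: 3.3
ee_pos: [0.4346, 0.0209, 0.1185]
tool_rot: [-3.122, -0.218, -0.271]
wrist_force: [0.5, -0.4, -0.6]
grip_width: -0.0
grasp_force: 0.0
```

```bash
python3 - <<'E'
from plant import status, viewer
import cv2, numpy as np
from scipy.spatial.transform import Rotation as R
s=status.sense(); print(s['time'],s['ee_pos'],s['joints'].round(3) if hasattr(s['joints'],'round') else s['joints'],s['wrist_force']); print(R.from_rotvec(s['tool_rot']).as_matrix().round(3))
f=viewer.grab_frame("top"); cv2.imwrite("pics/top1.png",cv2.resize(f["image"][180:360,200:420],(660,540)))
E
```

```text
3.3 [0.43462402 0.0209399  0.11847314] [-0.096  0.435 -0.133  2.468  0.846  0.107 -2.479] [ 0.48141405 -0.44594572 -0.58668007]
[[ 0.975  0.138  0.172]
 [ 0.138 -0.99   0.013]
 [ 0.172  0.011 -0.985]]
```

View pics/top1.png

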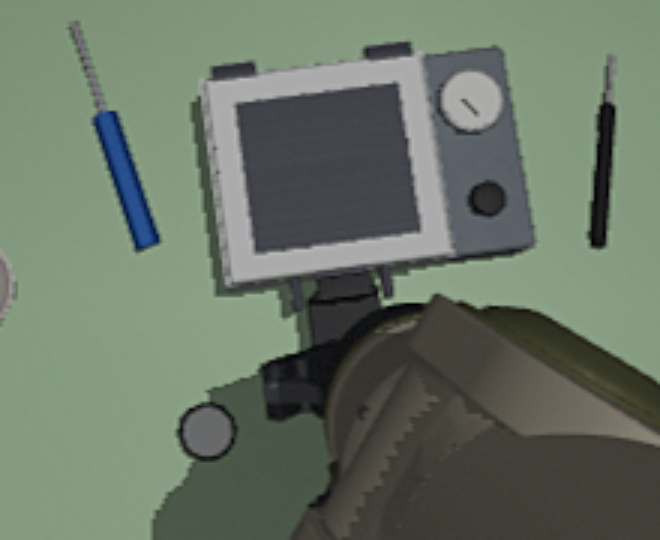

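Top view: lid still shut, fingers just in front of the paddle (crop 340,300), nothing touched; but joint 6 sits at its limit, so I take the tilt out.

Emit:
play_rows([
  [[0,0,0,0,-0.014,0.1,0],[0,0,0,0,-0.028,0.2,0],[0,0,0,-1,-0.028,0.2,0],[0,0,0,-1,-0.028,0.2,0]],
])

```text
time: 3.85
ee_pos: [0.4332, 0.0193, 0.1074]
tool_rot: [3.12, 0.218, -0.046]
wrist_force: [0.2, -0.2, -0.2]
grip_width: -0.0001
grasp_force: 0.0
```

```bash
cat > s.py <<'E'
from plant import status
import numpy as np
from scipy.spatial.transform import Rotation as R
s=status.sense(); print(s['time'],np.round(s['ee_pos'],4),np.round(s['joints'],3),np.round(s['wrist_force'],1)); print(R.from_rotvec(s['tool_rot']).as_matrix().round(3))
E
python3 s.py
```

```text
3.85 [0.4332 0.0193 0.1074] [ 0.202  0.532 -0.535  2.317  0.629  0.469 -2.286] [ 0.2 -0.2 -0.2]
[[ 0.99   0.139 -0.028]
 [ 0.139 -0.99  -0.016]
 [-0.03   0.012 -0.999]]
```

Emit:
play_rows([
  [[0,-0.7,1.1,-1,0.01,-0.09,0],[0,-0.7,1.1,-3,0.01,-0.09,0],[0,-0.7,1.1,-5.2,0.01,-0.09,0],[0,-0.7,1.1,-5.2,0.01,-0.09,0]],
])

```text
time: 4.35
ee_pos: [0.4257, 0.0313, 0.0568]
tool_rot: [3.12, 0.223, 0.09]
wrist_force: [-0.6, -0.2, 0.5]
grip_width: -0.0
grasp_force: 0.0
```

```bash
python3 s.py
```

```text
4.35 [0.4257 0.0313 0.0568] [-0.14   0.585 -0.118  2.445  0.967  0.106 -2.627] [-0.6 -0.2  0.5]
[[ 0.988  0.142  0.058]
 [ 0.143 -0.99  -0.009]
 [ 0.056  0.017 -0.998]]
```

Emit:
play_rows([
  [[0,0.2,0,2,0,0.02,0],[0,1,0,4,0.01,0.055,0],[0,1,0,4,0.01,0.055,0]],
])

```text
time: 4.72
ee_pos: [0.4394, 0.0317, 0.099]
tool_rot: [-3.126, -0.211, -0.018]
wrist_force: [-0.3, -0.6, 0.2]
grip_width: 0.0003
grasp_force: 0.0
```

Emit:
play_rows([
  [[0,0,0,0,0,0,0.17],[0,0,0,0,0,0,0.34],[0,0,0,0,0,0,0.51],[0,0,0,0,0,0,0.68],[0,0,0,0,0,0,0.85],[0,0,0,0,0,0,1.02],[0,0,0,0,0,0,1.19],[0,0,0,0,0,0,1.36],[0,0,0,0,0,0,1.53],[0,0,0,0,0,0,1.57]],
])

```text
time: 5.98
ee_pos: [0.4368, 0.0317, 0.0968]
tool_rot: [-2.056, -2.365, -0.004]
wrist_force: [0.0, 0.2, -0.1]
grip_width: 0.0003
grasp_force: 0.0
```

```bash
python3 s.py
```

```text
5.975 [0.4368 0.0317 0.0968] [ 0.459  0.677 -0.959  2.317  0.992  0.649 -1.124] [ 0.   0.2 -0.1]
[[-0.139  0.99  -0.004]
 [ 0.99   0.139  0.007]
 [ 0.007 -0.003 -1.   ]]
```

Emit:
play_rows([
  [[0,-0.8,-0.1,-2,0,-0.02,0],[0,-0.8,-0.1,-4,0,-0.02,0],[0,-0.8,-0.1,-5,0,-0.02,0],[0,-0.8,-0.1,-5,0,-0.02,0]],
])

```text
time: 6.48
ee_pos: [0.4287, 0.0307, 0.0467]
tool_rot: [2.059, 2.363, 0.022]
wrist_force: [0.2, 0.7, 0.1]
grip_width: -0.0003
grasp_force: 0.0
```

```bash
python3 s.py
```

```text
6.475 [0.4287 0.0307 0.0467] [ 0.361  0.738 -0.829  2.382  1.25   0.549 -1.371] [0.2 0.7 0.1]
[[-0.137  0.99   0.014]
 [ 0.991  0.137  0.006]
 [ 0.004  0.015 -1.   ]]
```

Good configuration, on target. Press.

Emit:
play_rows([
  [[0,0,0,-0.3,0,0,0],[0,0,0,-0.6,0,0,0],[0,0,0,-0.9,0,0,0],[0,0,0,-1.1,0,0,0],[0,0,0,-1.2,0,0,0],[0,0,0,-1.2,0,0,0]],
])

```text
time: 7.22
ee_pos: [0.4298, 0.0303, 0.0354]
tool_rot: [2.056, 2.363, 0.023]
wrist_force: [-0.9, -1.1, 8.3]
grip_width: 0.0
grasp_force: 3.0
```

```bash
python3 s.py; python3 - <<'E'
from plant import viewer
import cv2
f=viewer.grab_frame("scene"); cv2.imwrite("pics/sc2.png",cv2.resize(f["image"][110:290,160:400],(800,600)))
E
```

```text
7.225 [0.4298 0.0303 0.0354] [ 0.349  0.76  -0.811  2.387  1.309  0.543 -1.422] [-0.9 -1.1  8.3]
[[-0.138  0.99   0.017]
 [ 0.99   0.138  0.005]
 [ 0.003  0.017 -1.   ]]
```

View pics/sc2.png

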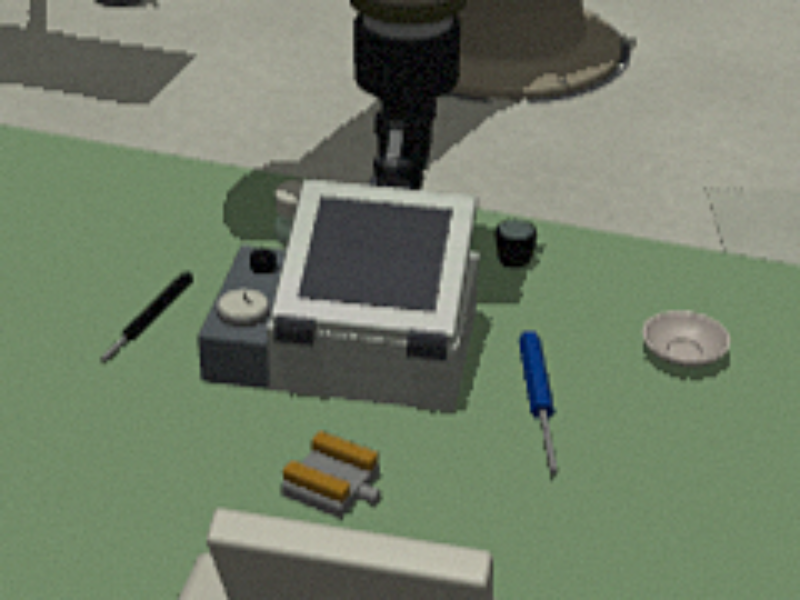

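The view shows the lid (front edge at crop 390,190) released and lifting; the fingers are still on the tab. I let it settle, then measure the lid's angle.

Emit:
play_rows([
  [[0,0,0,0,0,0,0],[0,0,0,0,0,0,0],[0,0,0,0,0,0,0],[0,0,0,0,0,0,0]],
])

```text
time: 7.78
ee_pos: [0.4298, 0.0303, 0.0355]
tool_rot: [2.056, 2.363, 0.024]
wrist_force: [-2.0, -0.9, 8.8]
grip_width: -0.0002
grasp_force: 3.0
```

```bash
cat >> h.py <<'E'
def lid(cam="scene"):
    "lid points in the tester frame (x,z), fitted angle"
    from plant import viewer
    f=viewer.grab_frame(cam); W=cloud(f)
    a=.14; ex=np.array([np.cos(a),np.sin(a)]);ey=np.array([-ex[1],ex[0]])
    q=W[...,:2]-np.array([.5368,.046]); s=q@ex; t=q@ey; z=W[...,2]
    m=(abs(t)<.055)&(s>-.075)&(s<.12)&(z>.075)&(z<.20)
    p=np.c_[s[m],z[m]].astype(np.float32)
    v=cv2.fitLine(p,cv2.DIST_HUBER,0,.01,.01).ravel()
    r=np.hypot(p[:,0]-.058,p[:,1]-.06)
    print(len(p),"angle",np.arctan2(abs(v[1]),-v[0]*np.sign(v[1])),"at",v[2:],"rmax",np.percentile(r,99))
    return f
E
python3 s.py; python3 -c "
from h import *
f=lid(); cv2.imwrite('pics/sc3.png',f['image'])"
```

```text
7.775 [0.4298 0.0303 0.0355] [ 0.349  0.76  -0.811  2.387  1.309  0.543 -1.422] [-2.  -0.9  8.8]
[[-0.138  0.99   0.017]
 [ 0.99   0.138  0.006]
 [ 0.003  0.017 -1.   ]]
1884 angle 0.40586302 at [-0.00777239  0.09515397] rmax 0.18405111
```

```bash
python3 -c "
from h import *
f=cv2.imread('pics/sc3.png'); cv2.imwrite('pics/sc3c.png',cv2.resize(f[140:250,210:340],(780,600)))"; python3 -c "
from h import *
lid()"
```

```text
1896 angle 0.4104778 at [0.00823121 0.08820663] rmax 0.18480012
```

View pics/sc3c.png

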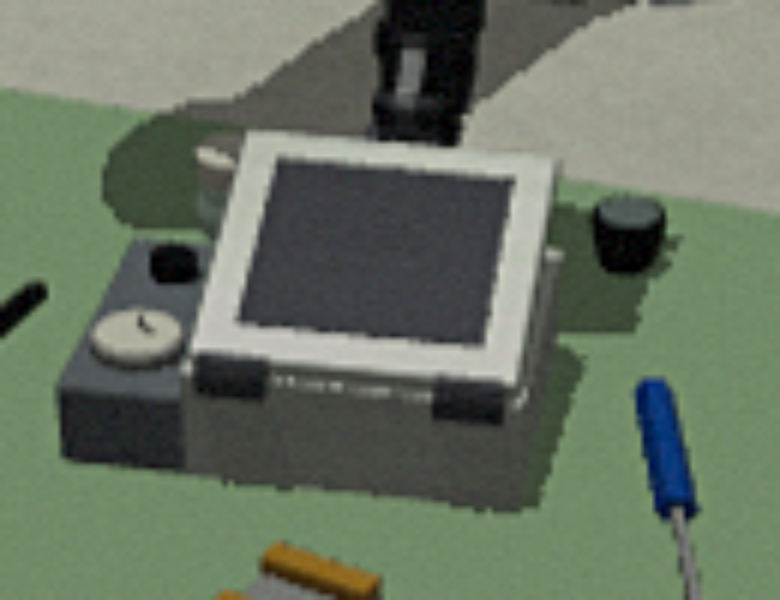

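The lid stands at about 0.4 rad: its edge rests lightly against the back of the gripper's linkage. Backing off and up slowly so it can follow.

Emit:
play_rows([
  [[0,-0.4,0,0.3,0,0,0],[0,-0.7,-0.1,0.8,0,0,0],[0,-0.8,-0.1,1.6,0,0,0],[0,-0.8,-0.1,2.4,0,0,0],[0,-0.8,-0.1,3.4,0,0,0],[0,-0.8,-0.1,4.5,0,0,0],[0,-0.8,-0.1,5.5,0,0,0]],
])

```text
time: 8.75
ee_pos: [0.4211, 0.0289, 0.0905]
tool_rot: [2.057, 2.364, 0.021]
wrist_force: [-0.7, 0.4, -0.1]
grip_width: 0.0
grasp_force: 0.0
```

```bash
python3 s.py;python3 -c "
from h import *
f=lid(); cv2.imwrite('pics/sc4c.png',cv2.resize(f['image'][130:240,210:340],(780,600)))"
```

```text
8.75 [0.4211 0.0289 0.0905] [ 0.43   0.657 -0.914  2.371  1.063  0.587 -1.204] [-0.7  0.4 -0.1]
[[-0.138  0.99   0.015]
 [ 0.99   0.138  0.005]
 [ 0.003  0.016 -1.   ]]
2498 angle 0.98433113 at [0.01664814 0.13237944] rmax 0.17567033
```

View pics/sc4c.png

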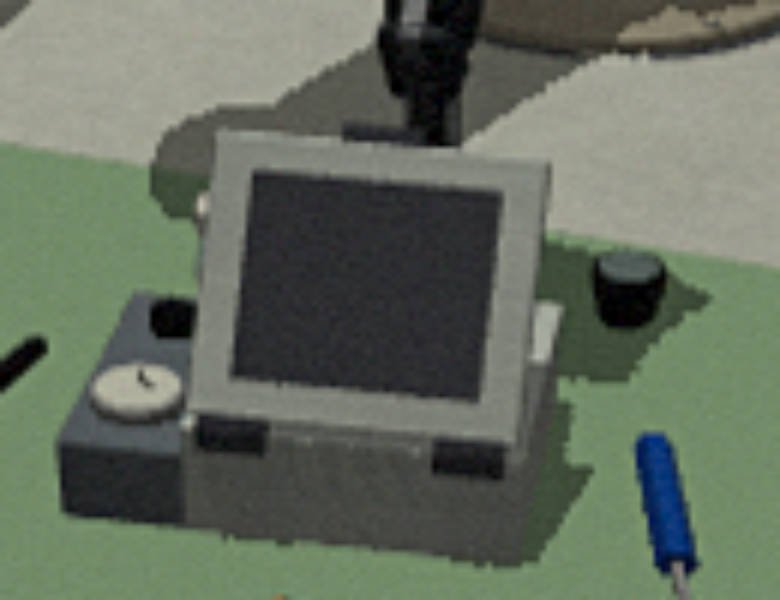

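Lid sprung up to ≈0.98 rad, plunger visible at (545,330), fingers clear. Now up, forward and tilt the tool back so the tips lead.

Emit:
play_rows([
  [[0,0,0,2,0,0,0],[0,1,0.1,4,0.01,-0.07,0],[0,3,0.4,5,0.025,-0.17,0],[0,4.5,0.6,5.5,0.04,-0.28,0],[0,5.6,0.8,5.5,0.049,-0.347,0],[0,5.6,0.8,5.5,0.049,-0.347,0]],
])

```text
time: 9.55
ee_pos: [0.4766, 0.037, 0.1448]
tool_rot: [1.886, 2.172, 0.404]
wrist_force: [0.2, -1.1, 0.4]
grip_width: -0.0
grasp_force: 0.0
```

```bash
python3 s.py
```

```text
9.55 [0.4766 0.037  0.1448] [ 0.405  0.505 -0.848  2.465  1.715  0.432 -1.81 ] [ 0.2 -1.1  0.4]
[[-0.141  0.925  0.353]
 [ 0.99   0.131  0.053]
 [ 0.003  0.357 -0.934]]
```

Emit:
play_rows([
  [[0,2.5,0.3,0,0,0,0],[0,4,0.6,0.1,0,0,0],[0,5,0.7,0.3,0,0,0],[0,6,0.8,0.5,0,0,0],[0,7,1.0,0.5,0,0,0],[0,8,1.1,0.5,0,0,0],[0,9,1.3,0.5,0,0,0],[0,9.8,1.4,0.5,0,0,0],[0,9.8,1.4,0.5,0,0,0]],
])

```text
time: 10.68
ee_pos: [0.5761, 0.0514, 0.1501]
tool_rot: [1.887, 2.17, 0.406]
wrist_force: [-1.2, 0.2, -0.9]
grip_width: -0.0
grasp_force: 0.0
```

```bash
python3 s.py;python3 -c "
from h import *
f=lid(); cv2.imwrite('pics/sc5c.png',cv2.resize(f['image'][100:240,190:360],(720,600)))"
```

```text
10.675 [0.5761 0.0514 0.1501] [ 0.341  0.555 -0.754  2.253  1.412  0.414 -1.44 ] [-1.2  0.2 -0.9]
[[-0.139  0.925  0.355]
 [ 0.99   0.129  0.053]
 [ 0.004  0.359 -0.933]]
2359 angle 1.5217948 at [0.05869152 0.1461033 ] rmax 0.13973834
```

View pics/sc5c.png

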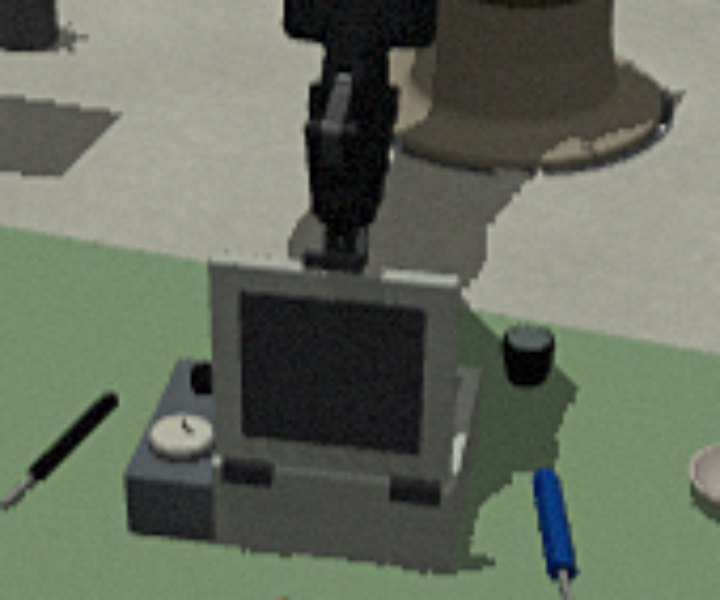

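Lid near upright (~1.52), fingertips behind its top edge at (335,265). Push a little further, slowly.

Emit:
play_rows([
  [[0,0.6,0.1,0,0,0,0],[0,1.2,0.2,0,0,0,0],[0,1.7,0.2,0,0,0,0],[0,2.1,0.3,0,0,0,0],[0,2.1,0.3,0,0,0,0],[0,2.1,0.3,0,0,0,0],[0,2.1,0.3,0,0,0,0],[0,2.1,0.3,0,0,0,0]],
])

```text
time: 11.72
ee_pos: [0.5965, 0.0542, 0.1502]
tool_rot: [1.887, 2.17, 0.406]
wrist_force: [-1.0, -0.7, -0.6]
grip_width: 0.0002
grasp_force: 0.0
```

```bash
python3 s.py;python3 -c "
from h import *
f=lid(); lid('top')"
```

```text
11.725 [0.5965 0.0542 0.1502] [ 0.339  0.575 -0.755  2.209  1.361  0.43  -1.374] [-1.  -0.7 -0.6]
[[-0.14   0.925  0.355]
 [ 0.99   0.129  0.053]
 [ 0.003  0.359 -0.934]]
2001 angle 1.8333918 at [0.07959734 0.12236048] rmax 0.13679512
981 angle 1.8854785 at [0.07252733 0.13237518] rmax 0.12489536
```

Lid at ≈1.85, its stop. Retreat back and up.

Emit:
play_rows([
  [[0,-2,-0.3,0.5,0,0,0],[0,-5,-0.7,2,0,0,0],[0,-9,-1.2,5,0,0.05,0],[0,-12,-1.6,10,-0.01,0.15,0],[0,-13,-4,15,-0.02,0.25,0],[0,-12,-10,18,-0.02,0.3,0],[0,-10,-16,18,-0.02,0.3,0],[0,-8,-22,18,-0.02,0.3,0],[0,-8,-28,18,-0.02,0.3,0],[0,-8,-28,18,-0.02,0.3,0]],
])

```text
time: 13.08
ee_pos: [0.516, -0.2306, 0.3292]
tool_rot: [2.057, 2.34, 0.103]
wrist_force: [0.2, 0.6, -0.8]
grip_width: 0.0001
grasp_force: 0.0
```

```bash
python3 s.py;python3 -c "
from h import *
from plant import viewer
lid(); f=viewer.grab_frame('top'); cv2.imwrite('pics/top6.png',f['image'])
for n in ('watch','loupe','parts_jar','screwdriver','pin_pusher','movement_holder'):
    print(n,[(np.round(x['location'],3),x['conf']) for x in viewer.look_for('top',n)[:1]])"
```

```text
13.075 [ 0.516  -0.2306  0.3292] [ 1.128  0.488 -1.13   1.839  0.463  1.063 -0.035] [ 0.2  0.6 -0.8]
[[-0.129  0.99   0.062]
 [ 0.991  0.127  0.034]
 [ 0.025  0.066 -0.998]]
1809 angle 1.833637 at [0.08964895 0.16008003] rmax 0.12556066
watch [(array([0.562, 0.034, 0.04 ]), 0.65)]
loupe [(array([0.391, 0.114, 0.036]), 0.63)]
parts_jar [(array([ 0.415, -0.058,  0.045]), 0.85)]
screwdriver [(array([0.543, 0.165, 0.014]), 0.58)]
pin_pusher [(array([ 0.548, -0.124,  0.008]), 0.64)]
movement_holder [(array([0.69 , 0.07 , 0.014]), 0.7)]
```

View pics/top6.png

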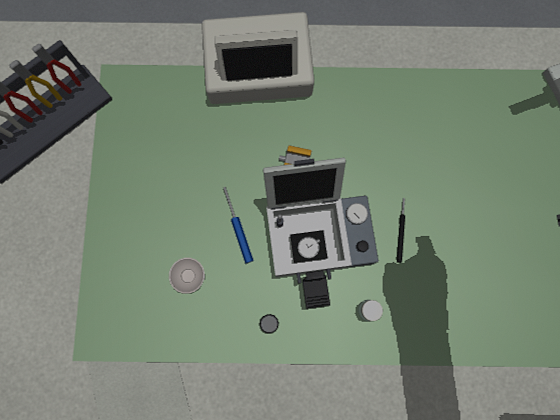

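The lid is fully open, leaning back (rows 160–205). The watch lies in the chamber at (308,246), everything else is where it was, and the arm is clear.

```bash
python3 -c "
from plant import job
print(job.close_job())"
```

```text
the job is handed in; nothing more can be done
None
```

The tester is open: I pressed the tab until the lid released, then pushed it over until it rested fully open (about 1.83 rad measured). While springing up, the lid caught lightly on the gripper's body at about 0.4 rad (roughly 2 N sideways) until I backed off. The watch is still in the chamber, nothing else moved, and the arm was clear when I handed the job in, at about 13 s.

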